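# Clamp the lid rack to its rail

## Task

Fasten the lid rack to the cedar rail with its lever bolt: with the lever standing up, screw the bolt in clockwise until its foot is just snug on the rail (finger-tight, do not wrench it), then fold the lever all the way down flat, to either side. Let go with the bolt still snug, and leave the jar, the diffuser plate and the spatula where they are.

Things in the scene. Friction and masses are not known exactly. Their poses are not given: they have to be found in the camera images.
- lever_mid (a point): Centre of the lever's blade: an aluminium flat bar on the clamp bolt, 52 long, 24 wide, 9 mm thick, upright at the start, its end 26 mm beyond this point. Axes: z along the blade away from the pivot (up at the start), y along the 24 mm width (the pivot pin's line), x across the 9 mm; it folds towards +x or -x. This point is 42 mm from the pivot.
- lever_pivot (a point): The lever's pivot pin, on the bolt's upright axis, in the forked steel head (28 mm across along y, 20 mm along x, rising 8 mm above this point). It is 116 mm above the worktop at bolt angle 0 and sinks 2.86 mm for each radian the bolt turns in. Axes turn with the bolt: y along the pin, z up.
- lever (a joint): Lever angle in rad: 0 upright, +1.55 folded flat towards its +x side (end stop), -1.55 flat towards its -x side (equally good). The pivot is stiff (friction 0.2 N m) and stays where it is left. Folded, the blade lies level at the pivot's height.
- bolt (a joint): Bolt angle in rad, growing as it is screwed in (clockwise from above, 18 mm a turn). Torque needed: 0.12 N m while free (thread friction); once the foot meets the rail it rises by about 0.5 N m per radian. Snug is 0.2 to 0.4 N m; above about 0.48 N m it is overtightened and the job is spoilt. Standing still, friction may hide up to 0.24 N m of it. Let go, it springs back a little and holds.
- foot: The bolt's round pressure foot, 26 mm across, under the bolt; origin at the centre of its underside. It sinks with the bolt. The cedar rail (40 mm wide, 240 mm long) lies under it; the gap to the rail's top is 1 to 7 mm at the start, differs each time and is not measured.
- rack: The slotted steel lid rack, fixed; origin on the worktop below the bolt's axis. Its clamp arm (40 mm wide, top 82 mm above the worktop, nut boss 84 mm) reaches from the rack (+y side) over the rail, 22 mm past the axis. Three white ceramic lids (124 mm across, tops 140 mm up) stand between y = 150 and 310 mm, wire hoops from y = 139 mm. The rail runs along x.
- jar_mid (a point): Bystander: centre of the amber glass jar with cap, 72 mm across, 105 mm tall. Not to be moved.
- plate_mid (a point): Bystander: centre of the round copper-tone diffuser plate, 160 mm across, 8 mm thick, lying flat. Not to be moved.
- spatula_grip (a point): Bystander: the handle of the grey silicone spatula lying flat, 260 mm long. Not to be moved.

How it is judged:
On the way:
1. the bolt is screwed down until its foot presses on the rail with more than 25 N, the lever still standing (within 0.45 rad of upright) (contact force between foot and anything else above 25 N and value of joint lever between -0.45 and 0.45 rad), for 0.2 s.
At the end, for the whole second after the job is handed in: The lever is folded flat to either side (at least 1.35 rad from upright) and the foot clamps the rail with more than 15 N; jar, plate and spatula lie within 20 mm of where they began ((value of joint lever above 1.35 rad or value of joint lever below -1.35 rad) and contact force between foot and anything else above 15 N and distance of each of jar_mid, plate_mid, spatula_grip from where it was at the start of the episode below 0.02 m); the robot touches nothing.
It fails at once if the bolt is overtightened: the foot presses with more than 130 N while the lever is still standing (contact force between foot and anything else above 130 N and value of joint lever between -0.45 and 0.45 rad).
It fails at once if the jar is moved by more than 20 mm (distance of jar_mid from where it was at the start of the episode above 0.02 m).
It fails at once if the plate is moved by more than 20 mm (distance of plate_mid from where it was at the start of the episode above 0.02 m).
It fails at once if the spatula is moved by more than 20 mm (distance of spatula_grip from where it was at the start of the episode above 0.02 m).
It also fails if it takes over 67 s, if anything falls off the work surface, if the arm or the gripper's body presses on something with over 40 N, if the wrist force passes 120 N, or if a joint passes its speed limit or range.

## Robot

A 6-joint arm with a two-finger parallel gripper is mounted at the origin on the work surface. World frame = base frame: x ahead of the robot, y to its left, z up, the work surface at z = 0. Lengths are in m, angles in rad, forces in N, time in s.
With the tool pointing down it reaches from about 0.375 to 0.9 m from the base axis. Payload 3.1 kg.
Tool frame: the origin (TCP) lies at the very end of the fingers, on their centre line; the grasp point (between the pads) lies 19 mm behind it (hold_point_z is the distance from the TCP to the grasp point, in m); z points along the fingers, x is the direction in which the jaws open and shut, and the axes are right-handed (so a half turn about z gives the same grasp; the last joint's range is limited). The gripper opens to 87 mm and grips with 3 to 60 N. Pads are 19 mm wide; open, the fingers measure 117 mm over their backs; the gripper's body (75 mm by 190 mm) begins 51 mm behind the grasp point.
Start: joints at [1.171, 0.527, 1.433, -0, 1.181, -0.178], TCP at [0.137, 0.61, 0.223] pointing down, gripper open.
Joint ranges: [-3.08, 3.08], [-0.75, 2.2], [0.22, 2.44], [-1.43, 4.57], [0, 2.65], [-2.85, 2.85]. Speed limits (rad/s): [2.79, 2.79, 3.14, 3.14, 3.14, 3.14].

## Interface

Orientations are given as a unit quaternion [x, y, z, w].
In Python, from rig import * gives the robot as it stands.
- The arm moves only by the tool carry_out, never from a script. Its argument "deltas" is a list of rows, each a list of 7 numbers: the closure, from -1 (fully open) to 1 (shut), then the shift along the tool's x, y, z in units of 25 mm (1.0 is 25 mm), then the turn, a rotation vector about the tool's x, y, z in degrees. In form: [[jaw, x, y, z, rx, ry, rz], ...]. A call has 1 to 8 rows; each row is the pose to reach, as a shift and turn from the pose commanded when the call began, along the tool's axes at that moment; what a row does not reach only later rows make up. A row lasts 1/10 s, in which the tool goes at most 50 mm and 8.59 degrees, less where a joint would pass 70% of its speed; a pose out of reach is approached as far as the arm can. A call with a gripper value outside its range is refused whole. The fingers move at their own pace and stop on an object; "force" is the grip in N (left out, the last holds). Time passes only in rows, so rows that repeat a pose let the fingers close. It gives the time, the measured TCP pose, the force and the opening at its end, in the units of the state.
- get_obs(): the state, without advancing time (a new reading comes with each control period).
- camera(name): name is "side" or "top" or "wrist"; returns (picture, depth): 384x512x3 uint8, red, green, blue; 384x512 float32, m along the optical axis (not along the pixel's ray), 0 where there is no reading.
- camera_info(name): a dict with "mtx" (3x3 intrinsics, pixels), "dist_coeffs" ([k1, k2, p1, p2, k3] as OpenCV has them; the pictures are not rectified), "origin" and "rotation" of the camera in the world. Camera axes: x right, y down, z forward; pixel columns grow to the right and rows downward; lengths in m; the calibration is good to about 2 mm. A picture is of the moment at which its call begins: read the wrist's pose just before it. camera_info takes no time and is no camera call; for the wrist camera it gives the pose at the moment of the call.
- hand_in(): hands the job in, once; it reports no verdict.
Trained networks look in the newest picture that a camera, given by its name, has taken for a name from the list of things; names that differ only in an ending like _2 or _b are one class to them, and where a whole thing is asked for, a point or a joint stands for the part that bears it (a point fixed in the world has none). Each returns a list of dicts, best first, with "score" (0 to 1); they miss things now and then, are a little off and sometimes report something else, mostly with a low value. They report only what shows in the picture. A call takes as long as a camera call.
- spot_in(camera, target): "pixel" ([row, column] in pixels, amid what is visible of it).
The state is a dict: "time": time; "q": joint angles; "joint_velocities": joint speeds; "joint_torque": joint torques, N m; "position": TCP position; "tool_rot": TCP orientation; "ft_force": force on the tool from outside, world axes, zero at the start; "moment": the same for the moment, N m; "grip_width": finger opening in m.
Only numpy, scipy, OpenCV 4.12 (cv2) and the standard library are available. Lean on these libraries where they do the work, as an engineer would, in place of code of your own. Each camera call takes 0.05 s, during which the arm holds its last target.

## Working session

There is one attempt and no reset: what is moved stays moved. The work goes in short steps, Python scripts to look and compute and a tool call to move; the robot and the scene stay as the last step left them, time stands still between calls to the robot, and variables do not carry over. Pictures are saved under pics/ and viewed, and the job is handed in when it is done.

Besides the shell and the picture viewer there is one more tool, called by a JSON object that holds its "api" and its "payload". carry_out: Moves the arm, as the interface text tells. Its arguments: {"type":"object","properties":{"deltas":{"type":"array"},"force":{"type":"number"}},"required":["deltas"]}

```bash
mkdir -p pics; ls
python3 - <<'E'
from rig import *
import cv2
o=get_obs()
for k,v in o.items(): print(k,v)
for n in ["side","top","wrist"]:
    p,d=camera(n); cv2.imwrite(f"pics/a_{n}.png",p[:,:,::-1])
    i=camera_info(n); print(n,i)
    for t in ["lever_mid","lever_pivot","foot","rack","jar_mid","plate_mid","spatula_grip"]:
        try:
            r=spot_in(n,t); print(n,t,[(x['score'],x['pixel']) for x in r[:2]])
        except Exception as e: print(n,t,e)
E
```

```text
pics
time 0.0
q [ 1.17051659e+00  5.28436441e-01  1.43387644e+00  1.87603945e-05
  1.18138514e+00 -1.78493095e-01]
joint_velocities [ 3.94136335e-04  7.35577293e-05  9.31716719e-04 -9.26896594e-04
 -1.17137360e-03 -1.05379261e-03]
joint_torque [ 1.63296063e-04 -4.40041745e+01 -1.76589113e+01  6.32616598e-02
  5.81828132e-02 -1.38435521e-04]
position [0.13716221 0.60903194 0.22159812]
tool_rot [ 7.81018075e-01  6.24507533e-01 -9.29949607e-04  4.93365698e-04]
ft_force [-0.82232975 -0.26890798  0.33972808]
moment [-0.00310861 -0.03784448  0.00437792]
grip_width 0.08739463103258746
side {'mtx': array([[361.20396763,   0.        , 254.21885299],
       [  0.        , 361.20396763, 194.08321869],
       [  0.        ,   0.        ,   1.        ]]), 'dist_coeffs': array([-0.00532518,  0.        ,  0.        ,  0.        ,  0.        ]), 'origin': array([0.23243026, 0.4631413 , 0.51655387]), 'rotation': array([-0.2193502 ,  0.84299771, -0.47689784,  0.11751084])}
side lever_mid [(0.74, [212.3, 211.0])]
side lever_pivot [(0.73, [224.9, 212.9])]
side foot [(0.41, [255.0, 215.0])]
side rack [(0
[... 651 characters left out ...]
vot [(0.68, [180.5, 197.5])]
top foot []
top rack [(0.61, [194.3, 117.2])]
top jar_mid [(0.82, [130.6, 262.6])]
top plate_mid [(0.57, [108.4, 197.9])]
top spatula_grip [(0.94, [183.9, 319.6])]
wrist {'mtx': array([[330.42562126,   0.        , 251.89645423],
       [  0.        , 330.42562126, 183.9410016 ],
       [  0.        ,   0.        ,   1.        ]]), 'dist_coeffs': array([-0.00029507,  0.        ,  0.        ,  0.        ,  0.        ]), 'origin': array([0.06448626, 0.62619088, 0.38547276]), 'rotation': array([0.77392189, 0.61830037, 0.08614125, 0.10643889])}
wrist lever_mid []
wrist lever_pivot []
wrist foot []
wrist rack []
wrist jar_mid []
wrist plate_mid []
wrist spatula_grip []
```

View pics/a_side.png

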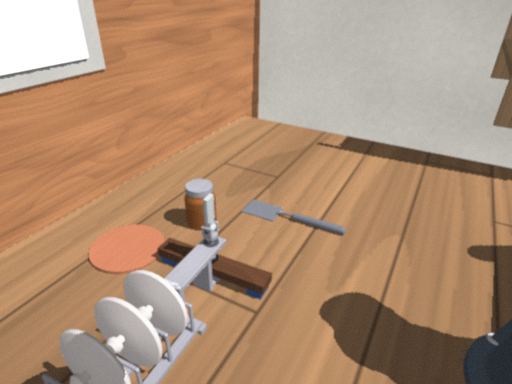

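View pics/a_top.png

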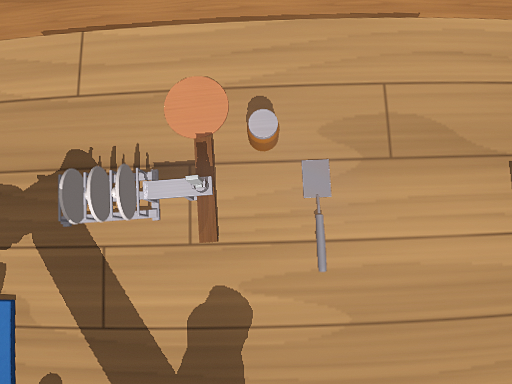

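```bash
cat > h.py <<'E'
from rig import *
import cv2, numpy as np
from scipy.spatial.transform import Rotation as R
def undist(n,pix,info=None):
    i=info or camera_info(n)
    p=np.array([[[pix[1],pix[0]]]],float)
    u=cv2.undistortPoints(p,i['mtx'],i['dist_coeffs'])[0,0]
    d=R.from_quat(i['rotation']).apply([u[0],u[1],1]); return np.array(i['origin']),d
def pt(n,pix,depth,info=None):
    o,d=undist(n,pix,info); return o+d*depth
def cloud(n,d,info=None):
    i=info or camera_info(n)
    rr,cc=np.mgrid[0:384,0:512]
    p=np.stack([cc,rr],-1).reshape(-1,1,2).astype(float)
    u=cv2.undistortPoints(p,i['mtx'],i['dist_coeffs'])[:,0]
    v=np.c_[u,np.ones(len(u))]*d.reshape(-1,1)
    w=R.from_quat(i['rotation']).apply(v)+i['origin']
    w[d.ravel()==0]=np.nan
    return w.reshape(384,512,3)
def tri(a,b):
    (o1,d1),(o2,d2)=a,b
    A=np.c_[d1,-d2]; s=np.linalg.lstsq(A,o2-o1,rcond=None)[0]
    p,q=o1+s[0]*d1,o2+s[1]*d2
    return (p+q)/2,np.linalg.norm(p-q)
E
python3 - <<'E'
from h import *
for n in ["side","top"]:
    p,d=camera(n); c=cloud(n,d); np.save(f"{n}.npy",c)
    for nm,px in dict(side=[("lever",(212,211)),("piv",(225,213)),("spat",(214,277)),("plate",(250,124)),("jar",(201,196))],top=[("lever",(108,197)),("piv",(181,198)),("jar",(131,263)),("spat",(184,320)),("rack",(194,117))])[n]:
        print(n,nm,c[px].round(4))
    cv2.imwrite(f"pics/b_{n}.png",cv2.resize(p[140:290,110:310,::-1] if n=="side" else p[60:240,100:340,::-1],None,fx=3.2,fy=3.2,interpolation=cv2.INTER_CUBIC))
E
```

```text
side lever [0.5576 0.0252 0.151 ]
side piv [0.5556 0.0242 0.1223]
side spat [ 0.5405 -0.2282  0.0022]
side plate [0.7646 0.0668 0.0073]
side jar [ 0.6761 -0.0805  0.0794]
top lever [0.7617 0.0473 0.0076]
top piv [0.5545 0.0159 0.1627]
top jar [ 0.6656 -0.1108  0.1078]
top spat [ 0.5658 -0.2412  0.0032]
top rack [0.5376 0.1836 0.1403]
```

View pics/b_side.png

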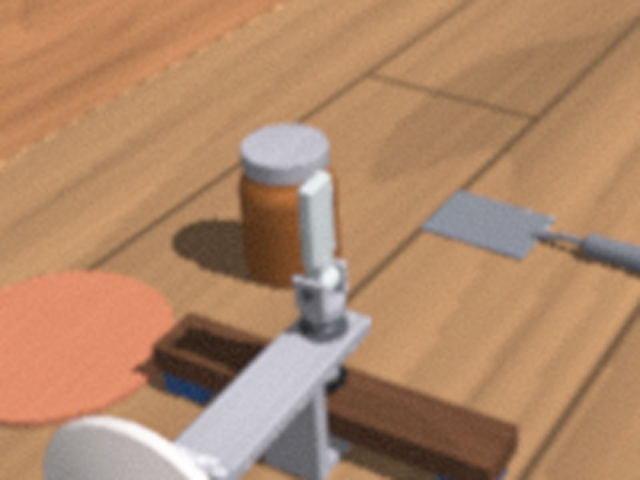

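View pics/b_top.png

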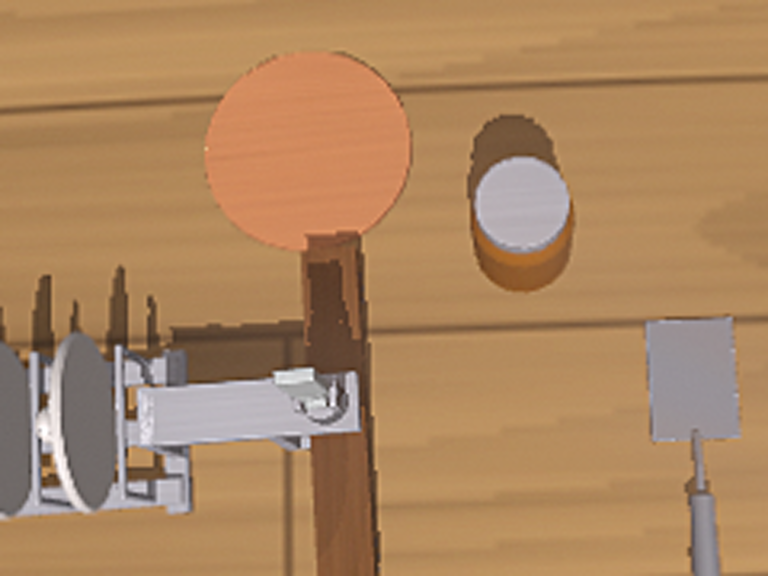

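Run:
```python
from h import *
for n in ["side","top"]:
    c=np.load(f"{n}.npy").reshape(-1,3)
    m=(np.hypot(c[:,0]-.556,c[:,1]-.02)<.04)&(c[:,2]>.128)&(c[:,2]<.2)
    q=c[m]; print(n,len(q)); 
    print(q[np.argsort(-q[:,2])].round(4)[:70:2])
```

```text
side 289
[[0.5634 0.0231 0.1841]
 [0.5583 0.0304 0.1834]
 [0.5601 0.0156 0.1832]
 [0.5593 0.0381 0.1831]
 [0.5606 0.0273 0.183 ]
 [0.562  0.0161 0.1829]
 [0.5612 0.0234 0.1829]
 [0.5604 0.0306 0.1828]
 [0.5628 0.0241 0.1827]
 [0.5598 0.0223 0.1827]
 [0.5568 0.0205 0.1826]
 [0.5654 0.0174 0.1825]
 [0.5562 0.0275 0.1824]
 [0.5575 0.0317 0.1822]
 [0.5569 0.0235 0.1821]
 [0.5585 0.0242 0.182 ]
 [0.5621 0.0373 0.1818]
 [0.565  0.0272 0.1817]
 [0.5596 0.0197 0.1814]
 [0.5578 0.0374 0.1811]
 [0.5566 0.021  0.1809]
 [0.5559 0.0312 0.1804]
 [0.5601 0.0372 0.1803]
 [0.5598 0.0132 0.1799]
 [0.5568 0.0268 0.1798]
 [0.5573 0.0382 0.1797]
 [0.5571 0.0327 0.1788]
 [0.5635 0.0387 0.178 ]
 [0.5573 0.0385 0.1778]
 [0.5627 0.0369 0.1773]
 [0.5587 0.0151 0.1771]
 [0.5612 0.039  0.1768]
 [0.5599 0.0379 0.1766]
 [0.5572 0.0205 0.1762]
 [0.5564 0.0308 0.1759]]
top 140
[[0.5597 0.0203 0.1879]
 [0.5603 0.0317 0.1868]
 [0.558  0.0169 0.1865]
 [0.5582 0.0207 0.1862]
 [0.5599 0.0152 0.1859]
 [0.5603 0.0263 0.1859]
 [0.5567 0.0301 0.1857]
 [0.5601 0.019  0.1856]
 [0.5603 0.0246 0.1855]
 [0.5581 0.0153 0.1854]
 [0.5624 0.0283 0.1852]
 [0.5569 0.0339 0.1852]
 [0.5601 0.0172 0.1851]
 [0.555  0.0303 0.1849]
 [0.5566 0.0228 0.1849]
 [0.5623 0.0247 0.1847]
 [0.5584 0.0192 0.1846]
 [0.5623 0.0229 0.1845]
 [0.5548 0.0211 0.1845]
 [0.5533 0.0322 0.1844]
 [0.5569 0.0285 0.1844]
 [0.5586 0.023  0.1842]
 [0.5584 0.0137 0.184 ]
 [0.5534 0.0342 0.1839]
 [0.5565 0.0138 0.1838]
 [0.5624 0.0194 0.1836]
 [0.5567 0.0175 0.1834]
 [0.5589 0.0269 0.1833]
 [0.5549 0.0158 0.1829]
 [0.563  0.0308 0.1824]
 [0.5553 0.0253 0.1822]
 [0.5587 0.0123 0.1815]
 [0.5578 0.0368 0.1809]
 [0.557  0.0125 0.1808]
 [0.5554 0.0128 0.1791]]
```

The side view shows the lever upright at about (212,211) and the jar behind it. The top view shows the lever at about (180,197), so the "lever" hit at (108,197) is really the plate. Next I'll fit the blade and plan the approach.

```bash
cat >> h.py <<'E'
def delta(pos,yaw,cur=None):
    """deltas to tool-down pose with tool x at world yaw"""
    o=get_obs()
    p=np.array(o['position']);r=R.from_quat(o['tool_rot'])
    t=R.from_matrix(np.array([[np.cos(yaw),np.sin(yaw),0],[np.sin(yaw),-np.cos(yaw),0],[0,0,-1]]))
    # cols: x=(c,s,0), y=(s,-c,0), z=(0,0,-1)
    d=r.inv().apply(np.array(pos)-p)/0.025
    w=np.degrees((r.inv()*t).as_rotvec())
    return d.round(2),w.round(1)
def fs():
    o=get_obs(); r=R.from_quat(o['tool_rot'])
    x=r.as_matrix()[:,0]
    print('t',round(o['time'],2),'p',np.round(o['position'],4),'yaw',round(np.degrees(np.arctan2(x[1],x[0])),2),'q6',round(o['q'][5],3),'F',np.round(o['ft_force'],2),'M',np.round(o['moment'],3),'w',round(o['grip_width'],4),'z',r.as_matrix()[:,2].round(3))
E
python3 - <<'E'
from h import *
for n in ["side","top"]:
    c=np.load(f"{n}.npy").reshape(-1,3)
    m=(np.hypot(c[:,0]-.558,c[:,1]-.024)<.03)&(c[:,2]>.14)&(c[:,2]<.2)
    q=c[m]; print(n,len(q), cv2.minAreaRect(q[:,:2].astype(np.float32)), q.mean(0).round(4))
    for lo in (.14,.155,.17): print(lo,q[(q[:,2]>lo)&(q[:,2]<lo+.015)].mean(0).round(4))
    m=(np.hypot(c[:,0]-.556,c[:,1]-.024)<.03)&(c[:,2]>.1)&(c[:,2]<.127)
    print('head',c[m].min(0),c[m].max(0))
# arm edges at z~.082
c=np.load("top.npy").reshape(-1,3)
m=(abs(c[:,2]-.082)<.004)&(abs(c[:,0]-.556)<.06)&(c[:,1]<.13)&(c[:,1]>-.05)
q=c[m]; print('arm',cv2.minAreaRect(q[:,:2].astype(np.float32)),q.min(0),q.max(0),len(q))
print(delta([.558,.024,.26],0.0),delta([.558,.024,.26],np.pi))
E
```

```text
side 240 ((0.5604994893074036, 0.026095401495695114), (0.0094158248975873, 0.025813570246100426), 1.246507167816162) [0.5585 0.0299 0.1647]
0.14 [0.5582 0.0303 0.1477]
0.155 [0.5582 0.031  0.1624]
0.17 [0.5591 0.0288 0.1785]
head [0.54649694 0.01141611 0.10074163] [0.57026451 0.04319946 0.12668716]
top 125 ((0.5584248304367065, 0.024443941190838814), (0.009611290879547596, 0.024680718779563904), 2.497511148452759) [0.557  0.0226 0.1737]
0.14 [0.5554 0.0214 0.1486]
0.155 [0.5556 0.0211 0.1624]
0.17 [0.5573 0.0225 0.1809]
head [0.54545966 0.00840902 0.10155268] [0.56897631 0.03760458 0.12680547]
arm ((0.5566942095756531, 0.06552679091691971), (0.04047701507806778, 0.1275831013917923), 2.835324764251709) [0.53435115 0.0013845  0.07870789] [0.57906886 0.12930407 0.08595476] 883
(array([-19.15,  21.56,  -1.5 ]), array([ 0. , -0. , 77.3])) (array([-19.15,  21.56,  -1.5 ]), array([   0. ,    0. , -102.7]))
```

{"api": "carry_out", "payload": {"deltas": [[-1, -19.0, 21.5, -1.9, 0, 0, 75], [-1, -19.0, 21.5, -1.9, 0, 0, 75], [-1, -19.0, 21.5, -1.9, 0, 0, 75], [-1, -19.0, 21.5, -1.9, 0, 0, 75], [-1, -19.0, 21.5, -1.9, 0, 0, 75], [-1, -19.0, 21.5, -1.9, 0, 0, 75], [-1, -19.0, 21.5, -1.9, 0, 0, 75], [-1, -19.0, 21.5, -1.9, 0, 0, 75]], "force": 20}}

```text
time: 2.1
position: [0.372, 0.2844, 0.2494]
tool_rot: [0.997, 0.071, 0.0, -0.0]
ft_force: [1.4, -0.4, -0.7]
grip_width: 0.0871
```

Run:
```python
from h import *
fs(); print(delta([.5595,.025,.27],.035))
```

```text
t 2.1 p [0.372  0.2844 0.2494] yaw 8.19 q6 0.27 F [ 1.43 -0.41 -0.73] M [-0.084  0.019 -0.017] w 0.0871 z [ 0.001  0.    -1.   ]
(array([ 5.94, 11.34, -0.82]), array([-0. , -0.1,  6.2]))
```

{"api": "carry_out", "payload": {"deltas": [[-1, 5.9, 11.3, -0.8, 0, 0, 6], [-1, 5.9, 11.3, -0.8, 0, 0, 6], [-1, 5.9, 11.3, -0.8, 0, 0, 6], [-1, 5.9, 11.3, -0.8, 0, 0, 6], [-1, 5.9, 11.3, -0.8, 0, 0, 6], [-1, 5.9, 11.3, -0.8, 0, 0, 6], [-1, 5.9, 11.3, -0.8, 0, 0, 6], [-1, 5.9, 11.3, -0.8, 0, 0, 6]]}}

```text
time: 2.9
position: [0.5607, 0.0262, 0.269]
tool_rot: [1.0, 0.02, 0.001, 0.0]
ft_force: [-0.2, 0.6, 0.2]
grip_width: 0.0868
```

Run:
```python
from h import *
fs(); i=camera_info("wrist"); p,d=camera("wrist"); c=cloud("wrist",d,i); cv2.imwrite("pics/c_wrist.png",p[:,:,::-1])
print(spot_in("wrist","lever_mid")[:2])
c=c.reshape(-1,3)
m=(np.hypot(c[:,0]-.559,c[:,1]-.025)<.03)&(c[:,2]>.14)&(c[:,2]<.2)
q=c[m]; print(len(q), cv2.minAreaRect(q[:,:2].astype(np.float32)),q.min(0),q.max(0))
q=q[q[:,2]>.178];print(len(q), cv2.minAreaRect(q[:,:2].astype(np.float32)),q.mean(0))
print(delta([.5595,.025,.27],.035)); fs()
```

```text
t 2.9 p [0.5607 0.0262 0.269 ] yaw 2.32 q6 -0.193 F [-0.2   0.58  0.2 ] M [-0.092  0.075 -0.03 ] w 0.0868 z [ 0.001 -0.    -1.   ]
[{'pixel': [179.1, 250.4], 'score': 0.6}]
441 ((0.5588094592094421, 0.025409694761037827), (0.008929918520152569, 0.024449443444609642), 4.455682277679443) [0.55359973 0.0130659  0.14072566] [0.56400888 0.0377651  0.18679444]
336 ((0.5588155388832092, 0.025229258462786674), (0.008883325383067131, 0.024075385183095932), 4.6446332931518555) [0.55871764 0.02669202 0.18408021]
(array([ 0.06,  0.17, -0.06]), array([-0.1,  0.1,  0.5]))
t 3.0 p [0.5578 0.0292 0.2685] yaw 2.52 q6 -0.192 F [-0.47  0.41  0.07] M [-0.112  0.041 -0.025] w 0.0872 z [-0.002  0.001 -1.   ]
```

View pics/c_wrist.png

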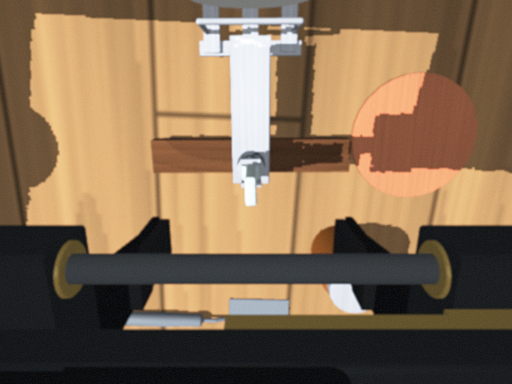

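The wrist view shows the blade at about (190,250), below the arm and centred between the fingers. The three views agree to about 1 mm on (0.559, 0.025), with the top at 0.184, yaw about 3°, and size 9x24. I'll descend.

Run:
```python
from h import *
fs();print(delta([.5588,.0254,.146],np.radians(3.5)))
```

```text
t 3.0 p [0.5578 0.0292 0.2685] yaw 2.52 q6 -0.192 F [-0.47  0.41  0.07] M [-0.112  0.041 -0.025] w 0.0872 z [-0.002  0.001 -1.   ]
(array([0.04, 0.16, 4.9 ]), array([-0.1,  0.1, -1. ]))
```

{"api": "carry_out", "payload": {"deltas": [[-1, 0, 0, 0, 0, 0, 1], [-1, 0, 0, 0, 0, 0, 0]]}}

```text
time: 3.2
position: [0.5577, 0.0302, 0.269]
tool_rot: [1.0, 0.023, -0.0, -0.0]
ft_force: [-0.6, -0.9, 0.4]
grip_width: 0.0871
```

Run:
```python
from h import *
fs();print(delta([.5588,.0254,.146],np.radians(3.5)))
```

```text
t 3.2 p [0.5577 0.0302 0.269 ] yaw 2.68 q6 -0.193 F [-0.57 -0.9   0.39] M [-0.101 -0.009  0.072] w 0.0871 z [-0.001  0.    -1.   ]
(array([0.04, 0.2 , 4.92]), array([-0. ,  0.1, -0.8]))
```

{"api": "carry_out", "payload": {"deltas": [[-1, 0.04, 0.19, 1.2, 0, 0, -0.8], [-1, 0.04, 0.19, 2.4, 0, 0, -0.8], [-1, 0.04, 0.19, 3.6, 0, 0, -0.8], [-1, 0.04, 0.19, 4.4, 0, 0, -0.8], [-1, 0.04, 0.19, 4.9, 0, 0, -0.8], [-1, 0.04, 0.19, 4.9, 0, 0, -0.8], [-1, 0.04, 0.19, 4.9, 0, 0, -0.8], [-1, 0.04, 0.19, 4.9, 0, 0, -0.8]]}}

```text
time: 4.0
position: [0.5611, 0.024, 0.1478]
tool_rot: [1.0, 0.029, 0.001, 0.0]
ft_force: [-0.4, 0.4, 0.4]
grip_width: 0.0867
```

Run:
```python
from h import *
fs(); i=camera_info("wrist"); p,d=camera("wrist"); cv2.imwrite("pics/d_wrist.png",p[:,:,::-1])
p,d=camera("side"); cv2.imwrite("pics/d_side.png",cv2.resize(p[100:290,110:310,::-1],None,fx=3,fy=3))
fs(); print(get_obs()['joint_torque'],delta([.5588,.0254,.146],np.radians(3.5)))
```

```text
t 4.0 p [0.5611 0.024  0.1478] yaw 3.37 q6 -0.215 F [-0.39  0.44  0.41] M [-0.037  0.046 -0.028] w 0.0867 z [ 0.003 -0.    -1.   ]
t 4.1 p [0.5609 0.0238 0.1477] yaw 3.35 q6 -0.215 F [ 0.24  1.39 -0.77] M [-0.116  0.061 -0.063] w 0.0871 z [ 0.002 -0.    -1.   ]
[ 4.47329669e-02 -4.04285896e+01 -1.36327529e+01  5.55714034e-02
  4.72510722e-02 -2.23199754e-04] (array([-0.08, -0.07,  0.07]), array([ 0. , -0.1, -0.2]))
```

View pics/d_wrist.png

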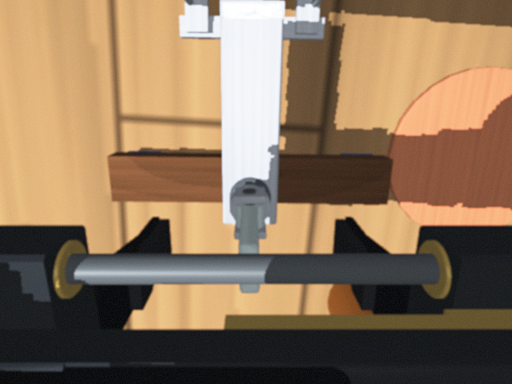

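View pics/d_side.png

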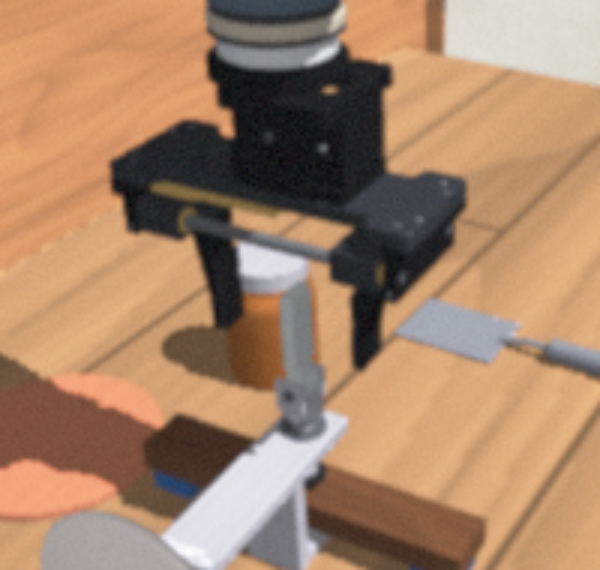

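{"api": "carry_out", "payload": {"deltas": [[-0.5, -0.06, -0.05, 0, 0, 0, 0], [0, -0.06, -0.05, 0, 0, 0, 0], [0.5, -0.06, -0.05, 0, 0, 0, 0], [1, -0.06, -0.05, 0, 0, 0, 0], [1, -0.06, -0.05, 0, 0, 0, 0], [1, -0.06, -0.05, 0, 0, 0, 0]], "force": 10}}

```text
time: 4.7
position: [0.5585, 0.025, 0.1464]
tool_rot: [1.0, 0.029, -0.0, -0.0]
ft_force: [0.1, 0.3, -0.0]
grip_width: 0.0471
```

Run:
```python
from h import *
fs(); print(get_obs()['joint_torque'])
```

```text
t 4.7 p [0.5585 0.025  0.1464] yaw 3.33 q6 -0.213 F [ 0.08  0.28 -0.01] M [-0.074  0.002  0.038] w 0.0471 z [-0.  0. -1.]
[ 3.90858448e-03 -4.05265331e+01 -1.35766733e+01  5.35564951e-02
  5.31528157e-02  6.18397485e-05]
```

{"api": "carry_out", "payload": {"deltas": [[1, 0, 0, 0, 0, 0, 0], [1, 0, 0, 0, 0, 0, 0], [1, 0, 0, 0, 0, 0, 0], [1, 0, 0, 0, 0, 0, 0], [1, 0, 0, 0, 0, 0, 0], [1, 0, 0, 0, 0, 0, 0], [1, 0, 0, 0, 0, 0, 0]]}}

```text
time: 5.4
position: [0.5592, 0.025, 0.1465]
tool_rot: [1.0, 0.029, 0.001, 0.0]
ft_force: [2.3, 0.2, -1.4]
grip_width: 0.0091
```

Run:
```python
from h import *
fs(); print(get_obs()['joint_torque'])
```

```text
t 5.4 p [0.5592 0.025  0.1465] yaw 3.35 q6 -0.213 F [ 2.31  0.25 -1.43] M [ 0.052 -0.353  0.126] w 0.0091 z [ 0.001 -0.    -1.   ]
[ -0.33667445 -41.26001    -12.64498293  -0.09225124   0.69075365
   0.11723438]
```

{"api": "carry_out", "payload": {"deltas": [[1, 0.01, 0, 0, 0, 0, 0], [1, 0.01, 0, 0, 0, 0, 0], [1, 0.01, 0, 0.01, 0, 0, 4], [1, 0.01, 0, 0.02, 0, 0, 8], [1, 0.01, 0, 0.025, 0, 0, 12], [1, 0.01, 0, 0.03, 0, 0, 16], [1, 0.01, 0, 0.03, 0, 0, 16]], "force": 45}}

```text
time: 6.1
position: [0.5593, 0.025, 0.1457]
tool_rot: [0.994, -0.11, 0.001, -0.0]
ft_force: [3.0, 0.4, -2.3]
grip_width: 0.0083
```

Run:
```python
from h import *
fs(); print(get_obs()['joint_torque'])
```

```text
t 6.1 p [0.5593 0.025  0.1457] yaw -12.68 q6 0.066 F [ 3.02  0.44 -2.27] M [ 0.003 -0.545 -0.013] w 0.0083 z [ 0.001  0.    -1.   ]
[ -0.07536606 -41.81842446 -12.28376269  -0.19095716   1.00946356
   0.1974085 ]
```

{"api": "carry_out", "payload": {"deltas": [[1, 0.02, 0, 0.02, 0, 0, 4], [1, 0.03, 0, 0.03, 0, 0, 8], [1, 0.03, 0, 0.04, 0, 0, 12]]}}

```text
time: 6.4
position: [0.5596, 0.025, 0.1451]
tool_rot: [0.977, -0.214, 0.0, -0.0]
ft_force: [1.7, -0.1, -0.1]
grip_width: 0.0088
```

Run:
```python
from h import *
fs(); print(get_obs()['joint_torque'].round(3))
```

```text
t 6.4 p [0.5596 0.025  0.1451] yaw -24.71 q6 0.276 F [ 1.69 -0.09 -0.08] M [ 0.078 -0.277  0.156] w 0.0088 z [ 0.  0. -1.]
[ -0.497 -40.391 -12.384  -0.105   0.611  -0.303]
```

```bash
cat >> h.py <<'E'
def avg(n=8):
    L=[]
    for _ in range(n):
        camera("wrist"); o=get_obs(); L.append(np.r_[o['ft_force'],o['moment'],o['joint_torque'][5]])
    L=np.array(L); print('avg F',L[:,:3].mean(0).round(2),'M',L[:,3:6].mean(0).round(3),'sd Mz',L[:,5].std().round(3),'j6',L[:,6].mean().round(3)); fs()
E
python3 -c "
from h import *
avg()"
```

```text
avg F [1.9  0.49 0.33] M [ 0.073 -0.288 -0.044] sd Mz 0.044 j6 0.011
t 6.8 p [0.5597 0.0249 0.145 ] yaw -24.63 q6 0.275 F [1.6  0.96 1.41] M [ 0.084 -0.246 -0.072] w 0.0087 z [ 0.001  0.    -1.   ]
```

{"api": "carry_out", "payload": {"deltas": [[1, 0.02, 0, 0.01, 0, 0, 4], [1, 0.03, 0, 0.02, 0, 0, 8]]}}

```text
time: 7.0
position: [0.5599, 0.0248, 0.1446]
tool_rot: [0.959, -0.282, -0.0, -0.0]
ft_force: [0.6, 2.7, 2.5]
grip_width: 0.0086
```

```bash
cat > r.py <<'E'
from h import *
o=get_obs(); print('Mz',round(o['moment'][2],3),'j6',round(o['joint_torque'][5],3),'v6',round(o['joint_velocities'][5],3)); fs()
E
python3 r.py
```

```text
Mz 0.107 j6 -0.322 v6 0.691
t 7.0 p [0.5599 0.0248 0.1446] yaw -32.75 q6 0.416 F [0.55 2.69 2.49] M [ 0.167 -0.107  0.107] w 0.0086 z [-0.  0. -1.]
```

{"api": "carry_out", "payload": {"deltas": [[1, 0.02, 0, 0.01, 0, 0, 4], [1, 0.03, 0, 0.02, 0, 0, 8]]}}

```text
time: 7.2
position: [0.5601, 0.0247, 0.1441]
tool_rot: [0.937, -0.348, -0.001, -0.0]
ft_force: [0.8, 2.6, 4.2]
grip_width: 0.0086
```

```bash
python3 r.py
```

```text
Mz 0.065 j6 -0.318 v6 0.69
t 7.2 p [0.5601 0.0247 0.1441] yaw -40.75 q6 0.555 F [0.84 2.6  4.2 ] M [0.315 0.04  0.065] w 0.0086 z [-0.001  0.001 -1.   ]
```

{"api": "carry_out", "payload": {"deltas": [[1, -0.01, -0.01, 0, 0, 0, 4], [1, -0.01, -0.01, 0.0, 0, 0, 8]]}}

```text
time: 7.4
position: [0.5601, 0.0247, 0.1438]
tool_rot: [0.911, -0.413, -0.001, 0.0]
ft_force: [0.5, 1.1, 0.5]
grip_width: 0.0088
```

```bash
python3 r.py
```

```text
Mz 0.133 j6 -0.305 v6 0.691
t 7.4 p [0.5601 0.0247 0.1438] yaw -48.73 q6 0.696 F [0.54 1.14 0.52] M [ 0.11  -0.147  0.133] w 0.0088 z [-0.001 -0.    -1.   ]
```

{"api": "carry_out", "payload": {"deltas": [[1, 0, 0, 0.01, 0, 0, 4], [1, 0, 0, 0.01, 0, 0, 8]]}}

```text
time: 7.6
position: [0.5601, 0.0247, 0.1435]
tool_rot: [0.88, -0.475, -0.001, 0.0]
ft_force: [0.7, 0.9, 0.3]
grip_width: 0.0089
```

```bash
python3 r.py
```

```text
Mz 0.163 j6 -0.304 v6 0.691
t 7.6 p [0.5601 0.0247 0.1435] yaw -56.73 q6 0.835 F [0.67 0.85 0.3 ] M [ 0.038 -0.187  0.163] w 0.0089 z [-0.001 -0.    -1.   ]
```

{"api": "carry_out", "payload": {"deltas": [[1, 0, 0, 0.01, 0, 0, 4], [1, 0, 0, 0.01, 0, 0, 8]]}}

```text
time: 7.8
position: [0.5602, 0.0246, 0.1431]
tool_rot: [0.845, -0.535, -0.001, 0.0]
ft_force: [1.3, 0.8, -0.8]
grip_width: 0.0087
```

```bash
python3 r.py
```

```text
Mz 0.175 j6 -0.302 v6 0.689
t 7.8 p [0.5602 0.0246 0.1431] yaw -64.74 q6 0.975 F [ 1.34  0.78 -0.84] M [ 0.059 -0.141  0.175] w 0.0087 z [-0.001 -0.    -1.   ]
```

{"api": "carry_out", "payload": {"deltas": [[1, 0, 0, 0.01, 0, 0, 4], [1, 0, 0, 0.02, 0, 0, 8]]}}

```text
time: 8.0
position: [0.5602, 0.0245, 0.1427]
tool_rot: [0.805, -0.593, -0.0, 0.0]
ft_force: [1.0, 0.2, 1.3]
grip_width: 0.0085
```

```bash
python3 r.py
```

```text
Mz 0.181 j6 -0.307 v6 0.691
t 8.0 p [0.5602 0.0245 0.1427] yaw -72.74 q6 1.114 F [1.03 0.19 1.33] M [ 0.054 -0.082  0.181] w 0.0085 z [-0.001 -0.    -1.   ]
```

{"api": "carry_out", "payload": {"deltas": [[1, 0, 0, 0.01, 0, 0, 4], [1, 0, 0, 0.015, 0, 0, 8]]}}

```text
time: 8.2
position: [0.5602, 0.0245, 0.1422]
tool_rot: [0.762, -0.648, -0.0, 0.001]
ft_force: [2.0, -0.1, -0.6]
grip_width: 0.0086
```

```bash
python3 r.py
```

```text
Mz 0.166 j6 -0.305 v6 0.69
t 8.2 p [0.5602 0.0245 0.1422] yaw -80.73 q6 1.254 F [ 2.01 -0.06 -0.59] M [ 0.072 -0.135  0.166] w 0.0086 z [-0.001 -0.    -1.   ]
```

{"api": "carry_out", "payload": {"deltas": [[1, 0, 0, 0.01, 0, 0, 4], [1, 0, 0, 0.015, 0, 0, 8]]}}

```text
time: 8.4
position: [0.5602, 0.0244, 0.1419]
tool_rot: [0.715, -0.699, -0.0, 0.001]
ft_force: [1.0, -0.7, 0.6]
grip_width: 0.0088
```

```bash
python3 r.py
```

```text
Mz 0.149 j6 -0.304 v6 0.691
t 8.4 p [0.5602 0.0244 0.1419] yaw -88.73 q6 1.394 F [ 1.03 -0.66  0.6 ] M [-0.016 -0.204  0.149] w 0.0088 z [-0.001 -0.    -1.   ]
```

{"api": "carry_out", "payload": {"deltas": [[1, 0, 0, 0.01, 0, 0, 4], [1, 0, 0, 0.015, 0, 0, 8]]}}

```text
time: 8.6
position: [0.5603, 0.0243, 0.1415]
tool_rot: [-0.664, 0.747, 0.0, -0.001]
ft_force: [1.9, 0.2, 1.7]
grip_width: 0.0085
```

```bash
python3 r.py
```

```text
Mz 0.195 j6 -0.278 v6 0.689
t 8.6 p [0.5603 0.0243 0.1415] yaw -96.73 q6 1.533 F [1.93 0.19 1.69] M [-0.005 -0.15   0.195] w 0.0085 z [-0.001 -0.001 -1.   ]
```

{"api": "carry_out", "payload": {"deltas": [[1, 0, 0, 0.01, 0, 0, 4], [1, 0, 0, 0.015, 0, 0, 8]]}}

```text
time: 8.8
position: [0.5602, 0.0243, 0.1413]
tool_rot: [-0.611, 0.792, 0.0, -0.001]
ft_force: [2.0, -0.0, 0.3]
grip_width: 0.0081
```

```bash
python3 r.py
```

```text
Mz 0.29 j6 -0.178 v6 0.689
t 8.8 p [0.5602 0.0243 0.1413] yaw -104.7 q6 1.673 F [ 2.04 -0.03  0.25] M [-0.005 -0.086  0.29 ] w 0.0081 z [-0.001 -0.001 -1.   ]
```

{"api": "carry_out", "payload": {"deltas": [[1, 0, 0, 0.01, 0, 0, 4], [1, 0, 0, 0.015, 0, 0, 8]]}}

```text
time: 9.0
position: [0.5603, 0.0242, 0.1411]
tool_rot: [-0.554, 0.832, -0.0, -0.001]
ft_force: [0.6, -0.3, 3.0]
grip_width: 0.0085
```

```bash
python3 r.py
```

```text
Mz 0.369 j6 -0.079 v6 0.69
t 9.0 p [0.5603 0.0242 0.1411] yaw -112.67 q6 1.812 F [ 0.58 -0.33  3.03] M [-0.039 -0.032  0.369] w 0.0085 z [-0.001 -0.001 -1.   ]
```

Torque began rising at about yaw -95° and is now about 0.35 N m, which is inside the snug band. I'll stop turning and dwell before letting go.

{"api": "carry_out", "payload": {"deltas": [[1, 0, 0, 0, 0, 0, 0], [1, 0, 0, 0, 0, 0, 0], [1, 0, 0, 0, 0, 0, 0]]}}

```text
time: 9.3
position: [0.5603, 0.0242, 0.1411]
tool_rot: [-0.555, 0.832, 0.0, -0.001]
ft_force: [-0.2, -1.5, 5.0]
grip_width: 0.0088
```

```bash
python3 -c "
from h import *
avg(6)"
```

```text
avg F [-1.44 -1.47  4.92] M [-0.292  0.34   0.046] sd Mz 0.02 j6 0.047
t 9.6 p [0.5604 0.0242 0.1411] yaw -112.61 q6 1.81 F [-2.05 -2.13  5.57] M [-0.293  0.341  0.005] w 0.0084 z [-0.001 -0.001 -1.   ]
```

{"api": "carry_out", "payload": {"deltas": [[0.5, 0, 0, 0, 0, 0, 0], [0, 0, 0, 0, 0, 0, 0], [-1, 0, 0, 0, 0, 0, 0], [-1, 0, 0, 0, 0, 0, 0], [-1, 0, 0, 0, 0, 0, 0], [-1, 0, 0, 0, 0, 0, 0], [-1, 0, 0, 0, 0, 0, 0], [-1, 0, 0, 0, 0, 0, 0]]}}

```text
time: 10.4
position: [0.5608, 0.0245, 0.1409]
tool_rot: [-0.554, 0.832, -0.0, 0.0]
ft_force: [0.1, 0.8, 0.9]
grip_width: 0.0647
```

Run:
```python
from h import *
fs(); i=camera_info("wrist"); p,d=camera("wrist"); cv2.imwrite("pics/e_wrist.png",p[:,:,::-1])
p,d=camera("side"); cv2.imwrite("pics/e_side.png",cv2.resize(p[100:290,110:310,::-1],None,fx=3,fy=3))
c=cloud("side",d).reshape(-1,3)
m=(np.hypot(c[:,0]-.56,c[:,1]-.025)<.03)&(c[:,2]>.14)&(c[:,2]<.2)
q=c[m]; print(len(q), q.mean(0),q.max(0)); avg(3)
```

```text
t 10.4 p [0.5608 0.0245 0.1409] yaw -112.66 q6 1.811 F [0.09 0.83 0.94] M [-0.004  0.17  -0.02 ] w 0.0647 z [ 0. -0. -1.]
210 [0.55845627 0.02998272 0.16150782] [0.57367793 0.03467722 0.17862032]
avg F [ 0.32 -0.11 -0.32] M [-0.017  0.157  0.002] sd Mz 0.036 j6 -0.0
t 10.65 p [0.5607 0.0245 0.1409] yaw -112.66 q6 1.811 F [ 0.47 -0.27 -0.29] M [-0.024  0.124  0.033] w 0.0831 z [-0. -0. -1.]
```

View pics/e_wrist.png

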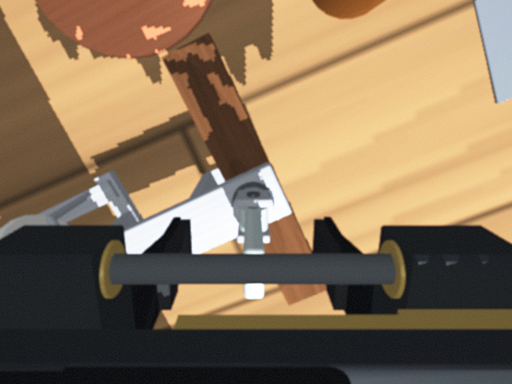

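View pics/e_side.png

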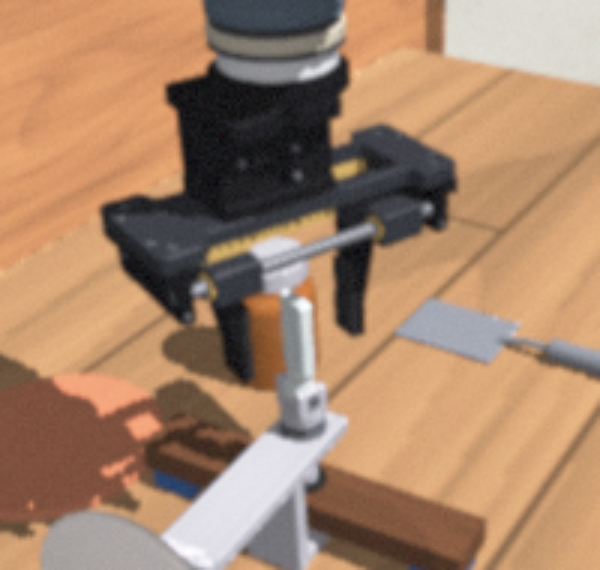

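{"api": "carry_out", "payload": {"deltas": [[-1, 0, 0, -0.6, 0, 0, 0], [-1, 0.4, 0, -0.6, 0, 0, 0], [-1, 0.8, 0, -0.6, 0, 0, 0], [-1, 1.2, 0, -0.6, 0, 0, 0], [-1, 1.4, 0, -0.6, 0, 0, 0], [-1, 1.4, 0, -0.6, 0, 0, 0]]}}

```text
time: 11.25
position: [0.5466, -0.0088, 0.1555]
tool_rot: [-0.554, 0.833, 0.0, -0.0]
ft_force: [0.5, 0.5, 0.0]
grip_width: 0.0873
```

```bash
python3 r.py
```

```text
Mz 0.018 j6 -0.036 v6 0.009
t 11.25 p [ 0.5466 -0.0088  0.1555] yaw -112.76 q6 1.748 F [0.52 0.52 0.05] M [0.062 0.207 0.018] w 0.0873 z [-0.001  0.    -1.   ]
```

{"api": "carry_out", "payload": {"deltas": [[-1, 0.2, 0, 0, 0, 0, 0], [-1, 0.5, 0, 0, 0, 0, 0], [-1, 0.79, 0, 0.03, 0, 0, 0], [-1, 1.09, 0, 0.13, 0, 0, 0], [-1, 1.36, 0, 0.28, 0, 0, 0], [-1, 1.6, 0, 0.48, 0, 0, 0], [-1, 1.81, 0, 0.72, 0, 0, 0]]}}

```text
time: 11.95
position: [0.5299, -0.0502, 0.1379]
tool_rot: [-0.554, 0.832, -0.0, 0.0]
ft_force: [1.7, 3.3, 2.8]
grip_width: 0.0873
```

```bash
python3 r.py
python3 - <<'E'
from h import *
p,d=camera("side"); cv2.imwrite("pics/f_side.png",cv2.resize(p[100:290,110:310,::-1],None,fx=3,fy=3))
E
```

```text
Mz 0.056 j6 0.073 v6 -0.096
t 11.95 p [ 0.5299 -0.0502  0.1379] yaw -112.66 q6 1.662 F [1.69 3.31 2.78] M [ 0.728 -0.108  0.056] w 0.0873 z [ 0.001 -0.001 -1.   ]
```

View pics/f_side.png

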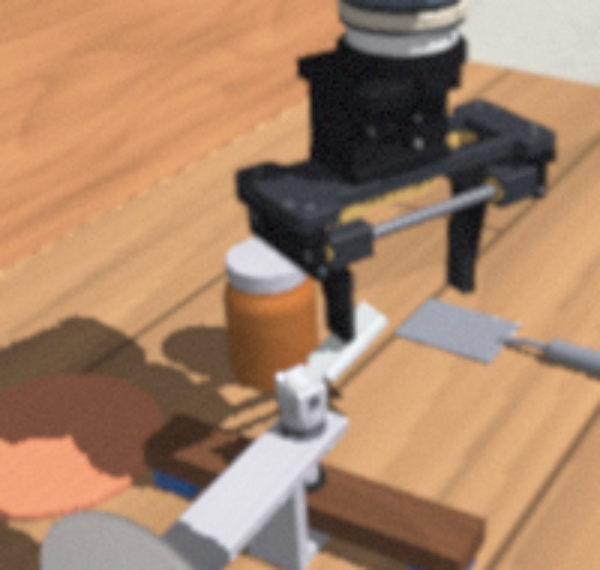

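The lever is leaning at about 60° with the finger pushing behind it. I'll continue down.

{"api": "carry_out", "payload": {"deltas": [[-1, 0.12, 0, 0.2, 0, 0, 0], [-1, 0.22, 0, 0.42, 0, 0, 0], [-1, 0.29, 0, 0.65, 0, 0, 0], [-1, 0.32, 0, 0.8, 0, 0, 0], [-1, 0.32, 0, 0.88, 0, 0, 0], [-1, 0.32, 0, 0.88, 0, 0, 0]]}}

```text
time: 12.6
position: [0.5268, -0.0578, 0.1162]
tool_rot: [-0.555, 0.832, -0.001, -0.0]
ft_force: [-1.1, -2.7, 7.6]
grip_width: 0.0867
```

```bash
python3 r.py
python3 - <<'E'
from h import *
p,d=camera("side"); cv2.imwrite("pics/g_side.png",cv2.resize(p[100:290,110:310,::-1],None,fx=3,fy=3))
avg(4)
E
```

```text
Mz 0.024 j6 0.008 v6 0.001
t 12.6 p [ 0.5268 -0.0578  0.1162] yaw -112.62 q6 1.648 F [-1.14 -2.74  7.62] M [-0.152  0.258  0.024] w 0.0867 z [-0.    -0.002 -1.   ]
avg F [-1.19 -3.33  7.71] M [-0.186  0.302 -0.007] sd Mz 0.023 j6 0.009
t 12.85 p [ 0.5268 -0.0578  0.1162] yaw -112.61 q6 1.648 F [-1.71 -3.84  7.08] M [-0.178  0.264 -0.036] w 0.0869 z [ 0.    -0.002 -1.   ]
```

View pics/g_side.png

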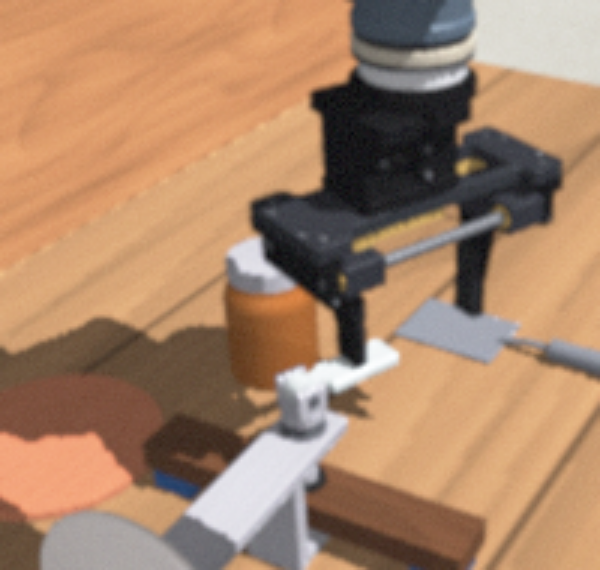

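{"api": "carry_out", "payload": {"deltas": [[-1, 0, 0, 0.04, 0, 0, 0], [-1, 0, 0, 0.08, 0, 0, 0], [-1, 0, 0, 0.08, 0, 0, 0]]}}

```text
time: 13.15
position: [0.527, -0.058, 0.1158]
tool_rot: [-0.555, 0.832, -0.001, -0.0]
ft_force: [-4.9, -3.6, 17.9]
grip_width: 0.087
```

```bash
python3 r.py
```

```text
Mz 0.138 j6 0.125 v6 -0.001
t 13.15 p [ 0.527  -0.058   0.1158] yaw -112.59 q6 1.647 F [-4.86 -3.56 17.92] M [0.202 0.644 0.138] w 0.087 z [ 0.001 -0.002 -1.   ]
```

Force rose to 18 N with almost no further travel, so the lever is at its end stop. I'll retreat up and look.

{"api": "carry_out", "payload": {"deltas": [[-1, 0, 0, -0.4, 0, 0, 0], [-1, 0, 0, -1.5, 0, 0, 0], [-1, 0, 0, -3, 0, 0, 0], [-1, 0, 0, -4, 0, 0, 0], [-1, 0, 0, -5, 0, 0, 0], [-1, -2, 2, -5, 0, 0, 0], [-1, -2, 4, -5, 0, 0, 0], [-1, -2, 4, -5, 0, 0, 0]]}}

```text
time: 13.95
position: [0.4479, 0.0306, 0.2376]
tool_rot: [-0.556, 0.831, 0.003, -0.003]
ft_force: [-0.8, 0.8, -0.1]
grip_width: 0.0874
```

Run:
```python
from h import *
fs()
for n in ["side","top"]:
    p,d=camera(n); c=cloud(n,d); c0=np.load(n+".npy")
    cv2.imwrite(f"pics/h_{n}.png",cv2.resize(p[140:290,110:310,::-1],None,fx=3,fy=3) if n=="side" else p[:,:,::-1])
    for t in ["lever_mid","jar_mid","plate_mid","spatula_grip"]:
        r=spot_in(n,t); print(n,t,[(x['score'],x['pixel']) for x in r[:2]])
    q=c.reshape(-1,3)
    # blade profile along fold dir
    u=np.array([np.cos(np.radians(-112.6)),np.sin(np.radians(-112.6))]); a=np.array([.5602,.0245])
    s=(q[:,:2]-a)@u; l=(q[:,:2]-a)@np.array([-u[1],u[0]])
    for lo in range(15,75,10):
        m=(s>lo/1e3)&(s<(lo+10)/1e3)&(abs(l)<.02)&(q[:,2]>.095)&(q[:,2]<.16)
        print(lo,m.sum(),q[m][:,2].mean().round(4) if m.any() else None, (l[m].mean()*1e3).round(1) if m.any() else '')
```

```text
t 13.95 p [0.4479 0.0306 0.2376] yaw -112.5 q6 1.782 F [-0.82  0.77 -0.13] M [-0.062  0.17  -0.07 ] w 0.0874 z [-0.008  0.002 -1.   ]
side lever_mid [(0.68, [221.6, 226.0])]
side jar_mid [(0.67, [204.5, 200.1])]
side plate_mid [(0.88, [250.5, 125.1])]
side spatula_grip [(0.81, [214.5, 277.3])]
15 52 0.1131 -3.5
25 50 0.1135 -2.5
35 53 0.1132 -3.4
45 50 0.114 -3.0
55 46 0.1139 -2.8
65 2 0.1142 -3.7
top lever_mid []
top jar_mid [(0.74, [128.0, 261.7])]
top plate_mid [(0.77, [108.6, 196.4])]
top spatula_grip [(0.61, [183.2, 319.9])]
15 54 0.1163 -1.4
25 56 0.1163 -1.2
35 59 0.1166 -1.2
45 59 0.1167 -1.2
55 56 0.1172 -1.1
65 30 0.1161 -0.7
```

View pics/h_side.png

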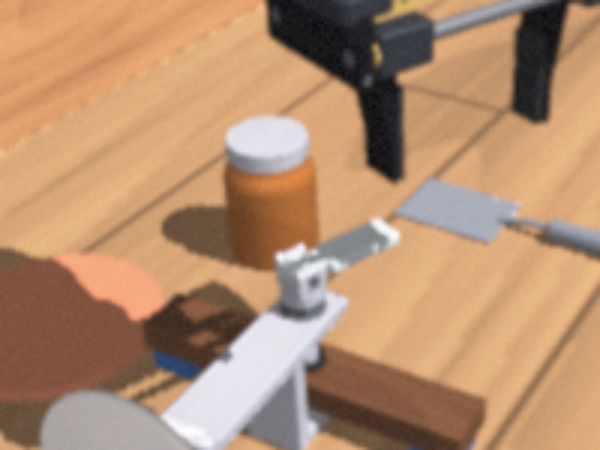

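View pics/h_top.png

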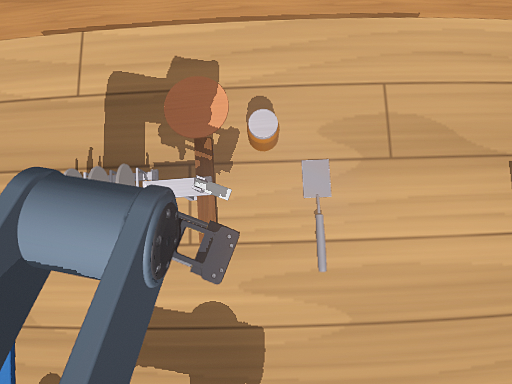

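{"api": "carry_out", "payload": {"deltas": [[-1, 0, 0, -1, 0, 0, 0], [-1, 0, 0, -1, 0, 0, 0], [-1, 0, 0, -1, 0, 0, 0]]}}

```text
time: 14.75
position: [0.4543, 0.0274, 0.2639]
tool_rot: [-0.554, 0.832, -0.0, 0.0]
ft_force: [-0.4, -0.2, -0.4]
grip_width: 0.0868
```

```bash
python3 -c "
from h import *
fs(); print(hand_in())"
```

```text
t 14.75 p [0.4543 0.0274 0.2639] yaw -112.69 q6 1.781 F [-0.45 -0.19 -0.45] M [0.03  0.251 0.053] w 0.0868 z [ 0.001 -0.    -1.   ]
the job is handed in; nothing more can be done
None
```

I screwed the lid rack's bolt down until it was snug on the cedar rail, then folded the lever flat. The job was handed in at about 14.8 s; no verdict was reported.

- **Tightening:** I gripped the upright lever and turned the bolt about 116° clockwise. The foot met the rail at about 95–100°. I stopped at about 0.35 N m, read while turning: 0.37 at the wrist, and about 0.345 from the rise in wrist-joint torque. That is inside the 0.2–0.4 band.
- **Rail clamp force:** I could not measure it directly. From the torque I estimate roughly 80 N. The torque rose a little faster per radian than stated, about 0.7 instead of 0.5 N m.
- **After letting go:** The static torque read near zero before I let go, so it neither confirms nor rules out the clamp force.
- **Folding:** I pushed the lever over, away from the lids, until it hit its end stop, where force rose to 18 N with almost no movement. In both camera views the blade lies level to about 1 mm along its length and still points the way the bolt was left, so folding did not visibly turn the bolt.
- **Jar, plate and spatula:** The plate and spatula show within about 2 pixels of where they were. The jar shows within about 3 pixels in the top view. The side view was no use for the jar because the lever hid part of it at the start. The gripper is clear of everything.

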